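Weigh the flask from behind the solvent bottles

ROBOT

A 7-joint arm with a two-finger parallel gripper is mounted at the origin on the work surface. World frame = base frame: x ahead of the robot, y to its left, z up, the work surface at z = 0. Lengths are in m, angles in rad, forces in N, time in s.
With the tool pointing down it reaches from about 0.4 to 0.85 m from the base axis. Payload 4.4 kg.
Tool frame: the origin (TCP) lies at the centre of the arm's flange, where the gripper is bolted on; the fingertips stand 199 mm ahead of it and the grasp point (between the pads) lies 180 mm ahead of it (env.hold_point_z is the distance from the TCP to the grasp point, in m); z points along the fingers, y is the direction in which the jaws open and shut (so a half turn about z gives the same grasp; the last joint's range is limited). The gripper opens to 94 mm and grips with 3 to 60 N. Pads are 16 mm wide; open, the fingers measure 119 mm over their backs; the gripper's body (75 mm by 177 mm) begins 78 mm behind the grasp point.
Start: joints at [-0.066, 0.628, 0.038, 1.517, -0.027, 0.996, -0.02], TCP at [0.65, 0, 0.405] pointing down, gripper open.
Joint ranges: [-3.06, 3.06], [-0.37, 2.12], [-1.25, 1.32], [0.18, 2.47], [-1.1, 4.24], [0.23, 1.98], [-2.94, 2.94]. Speed limits (rad/s): [2.57, 2.57, 3.14, 3.14, 3.14, 3.14, 3.14].

INTERFACE

Orientations are given as a rotation vector (axis times angle).
In Python, from bench import env gives the robot as it stands.
- The arm moves only by the tool step_arm, never from a script. Its argument "deltas" is a list of rows, each an object with "travel": the shift along the world's x, y, z in m, a list of three; "twist": the turn about the world's z in rad; "claw": the finger opening in m, from 0 to 0.094. A call has 1 to 12 rows; each row is the pose to reach, as a shift and turn from the pose measured when the call began; what a row does not reach only later rows make up. A row lasts 1/12 s, in which the tool goes at most 41.7 mm and 7.16 degrees, less where a joint would pass 70% of its speed; a pose out of reach is approached as far as the arm can. A call with a gripper value outside its range is refused whole. The fingers move at their own pace and stop on an object; "grip_force" is the grip in N (left out, the last holds). Time passes only in rows, so rows that repeat a pose let the fingers close. It gives the time, the measured TCP pose, the force and the opening at its end, in the units of the state.
- env.sense(): the state, without advancing time (a new reading comes with each control period).
- env.read_camera(name): name is "scene" or "side" or "wrist"; returns a dict with "pixels" (384x512x3 uint8, red, green, blue), "mtx" (3x3 intrinsics, pixels), "view" (4x4, takes a point from world to camera coordinates); the wrist camera has in their place "hand_eye" (4x4, takes a point from camera to tool coordinates, whose origin is the TCP and whose axes are the flange's). Camera axes: x right, y down, z forward; pixel columns grow to the right and rows downward; lengths in m; the calibration is good to about 2 mm. A picture is of the moment at which its call begins: read the wrist's pose just before it. There is no depth.
- env.hand_in(): hands the job in, once; it reports no verdict.
The state is a dict: "time": time; "joint_pos": joint angles; "qd": joint speeds; "joint_torque": joint torques, N m; "eef_pos": TCP position; "tcp_rot": TCP orientation; "wrist_force": force on the tool from outside, world axes, zero at the start; "wrist_torque": the same for the moment, N m; "width": finger opening in m.
Only numpy, scipy, OpenCV 4.12 (cv2) and the standard library are available. Lean on these libraries where they do the work, as an engineer would, in place of code of your own. Each camera call takes 0.05 s, during which the arm holds its last target. There are 200 camera calls.

TASK

Move the two solvent bottles out of the white storage tray and stand them in the steel side tray, then lift out the small stoppered round-bottomed flask that stood behind them and set it upright in the cork ring on the balance. Once the flask is on the balance, put each bottle back on the very spot in the white tray where it stood at the start. Keep the flask and bottles upright throughout and set them down gently without dropping them; let go of everything and leave everything else where it is.

Things in the scene. Friction and masses are not known exactly. Their poses are not given: they have to be found in the camera images.
- flask_mid (a point): Small round-bottomed glass flask with white stopper, in a cork ring at the back of the white tray, close behind the two tall bottles. 100 mm tall; point on its axis, 50 mm above the bulb's underside; z up. Bulb 51 mm diameter; neck 22 mm diameter, from 5 mm below to 38 mm above the point; stopper 24 mm. Take the neck 20 mm above the point. 0.09 kg. Seated in a ring, the point is 41 mm above the ring's top.
- wide_mid (a point): Wide bottle: clear glass wide-mouth bottle, broad cap, paper label, 74 mm diameter, 172 mm tall. Point on its axis, 86 mm above its base; z up. Cap 56 mm diameter, from 58 to 86 mm above the point: take it there, about 72 mm above the point. About 0.4 kg. Starts in the white tray (fixed, 200 by 290 mm, floor 4 mm, rim 18 mm above the bench), in front of the flask, left or right.
- slim_mid (a point): Slim bottle: brown glass, taller and slimmer, narrow cap, 66 mm diameter, 200 mm tall. Point on its axis, 100 mm above its base; z up. Cap 38 mm diameter, from 72 to 100 mm above the point: take it there, about 86 mm above the point. About 0.4 kg. Starts beside the wide bottle on the same tray floor, axes about 108 mm apart.
- balance_ring (a point): Empty cork ring on the pan of the balance (white and grey, 195 mm wide, display to the front, left or right of the white tray). Point at the middle of the ring's top edge, 96 mm above the bench; z up, x away from the display. Ring 54 mm outside, 38 mm inside, 20 mm high, fixed on the pan (top 76 mm above the bench). The bulb centres itself in it.
- side_tray_floor (a point): Empty shallow steel side tray, on the other side of the white tray from the balance; fixed. Point at the centre of its floor, 4 mm above the bench; x along its 302 mm inner length, y along its 172 mm inner width, z up; rim 12 mm above the bench. Both bottles fit one behind the other along x, 75 mm either side of the point.
- dropper_mid (a point): Bystander: small brown dropper bottle, 31 mm diameter, 80 mm tall, in a back corner of the white tray; point half-way up. Leave it.
- jar_mid (a point): Bystander: squat white jar, 42 mm diameter, 42 mm tall, in the other back corner of the white tray; point half-way up. Leave it.
- big_mid (a point): Bystander: larger round flask (bulb 85 mm, 151 mm tall in all) on its own cork ring on the bench behind the trays; point half-way up. Leave it.
- conical_mid (a point): Bystander: conical glass flask, 85 mm wide at the base, 142 mm tall, on the bench behind the trays; point half-way up. Leave it.
- wash_mid (a point): Bystander: white plastic wash bottle with a bent spout, 68 mm diameter, 190 mm tall, on the bench behind the trays; point on its axis 70 mm up. Leave it.
Mind the look-alikes: they are no part of the job. What is shaped like the part that bears slim_mid but green or orange is not meant.

How it is judged:
By the outcome, as a careful person would: the job done as asked, in the order asked, and still so for the second after the job is handed in, with the robot touching nothing.
It also fails if it takes over 96 s, if anything falls off the work surface, if the arm or the gripper's body presses on something with over 40 N, if the wrist force passes 120 N, or if a joint passes its speed limit or range.

## Working session

There is one attempt and no reset: what is moved stays moved. The work goes in short steps, Python scripts to look and compute and a tool call to move; the robot and the scene stay as the last step left them, time stands still between calls to the robot, and variables do not carry over. Pictures are saved under pics/ and viewed, about 12 in all and at most 16, crops included, and the job is handed in when it is done.

Besides the shell and the picture viewer there is one more tool, called as a command line: name --argument value ..., lists and objects as JSON in quotes. step_arm: Moves the arm, as the interface text tells. Its arguments: {"type":"object","properties":{"deltas":{"type":"array","items":{"type":"object","properties":{"travel":{"type":"array","items":{"type":"number"}},"twist":{"type":"number"},"claw":{"type":"number"}}}},"grip_force":{"type":"number"}},"required":["deltas"]}

```bash
mkdir -p pics && ls
cat > h.py <<'E'
from bench import env
import numpy as np, cv2
def cam(n):
    s=env.sense(); c=env.read_camera(n)
    if n=='wrist':
        from scipy.spatial.transform import Rotation as R
        T=np.eye(4);T[:3,:3]=R.from_rotvec(s['tcp_rot']).as_matrix();T[:3,3]=s['eef_pos']
        c['view']=np.linalg.inv(T@np.array(c['hand_eye']))
    return c
def save(c,f): cv2.imwrite('pics/'+f,cv2.cvtColor(c['pixels'],cv2.COLOR_RGB2BGR))
def onz(c,uv,z):
    V=np.array(c['view']);K=np.array(c['mtx']);d=V[:3,:3].T@np.linalg.solve(K,[uv[0],uv[1],1.]);o=-V[:3,:3].T@V[:3,3]
    return o+d*(z-o[2])/d[2]
def proj(c,p):
    V=np.array(c['view']);q=np.array(c['mtx'])@(V[:3,:3]@np.array(p)+V[:3,3]);return q[:2]/q[2]
E
python3 - <<'E'
from h import *
import pickle
s=env.sense();print(s)
D={n:cam(n) for n in('scene','side','wrist')}
pickle.dump(D,open('D0.pkl','wb'))
for n in D:
    save(D[n],n+'0.png'); V=np.array(D[n]['view']); print(n,D[n]['mtx'],-V[:3,:3].T@V[:3,3],V[2,:3])
E
```

```text
pics
{'time': 0.0, 'joint_pos': array([-0.06582028,  0.62932305,  0.03845855,  1.51831886, -0.02697131,
        0.99627724, -0.0199975 ]), 'qd': array([ 3.83789048e-04, -8.92138850e-05,  6.44416602e-04, -2.49966622e-04,
       -6.87494243e-04,  8.34290390e-04,  8.62685005e-04]), 'joint_torque': array([ 1.05774864e-04, -5.49729431e+01,  1.14371493e+00, -1.86633307e+01,
       -5.21096285e-02,  2.37884105e-02,  1.36332897e-04]), 'eef_pos': array([6.49725553e-01, 3.51357871e-05, 4.03784768e-01]), 'tcp_rot': array([-2.22053605e+00, -2.22059395e+00,  2.06803472e-03]), 'wrist_force': array([-0.42755741, -0.23999892,  0.48343522]), 'wrist_torque': array([-0.01143743,  0.03064669, -0.005057  ]), 'width': 0.09375140053156342}
scene [[393.66642126   0.         257.74810037]
 [  0.         393.66642126 194.92054974]
 [  0.           0.           1.        ]] [ 0.94828118 -0.47656646  0.94561587] [-0.38389801  0.45977797 -0.80076622]
side [[470.92849145   0.         246.9158753 ]
 [  0.         470.92849145 194.84280016]
 [  0.           0.           1.        ]] [0.10705706 0.8102933  0.71183407] [ 0.3980955  -0.71526542 -0.57438258]
wrist [[275.48008534   0.         256.16920562]
 [  0.         275.48008534 195.43595609]
 [  0.           0.           1.        ]] [0.64918567 0.07329499 0.385527  ] [-2.85287553e-04 -2.52392731e-01 -9.67624838e-01]
```

View pics/scene0.png

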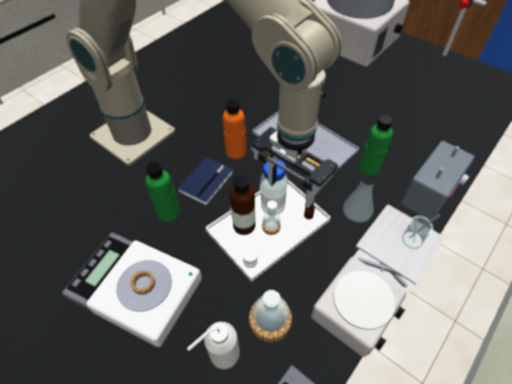

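View pics/side0.png

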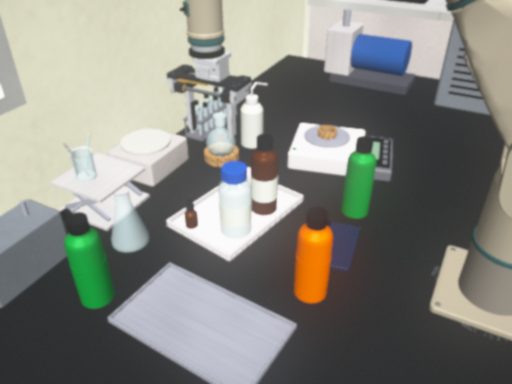

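View pics/wrist0.png

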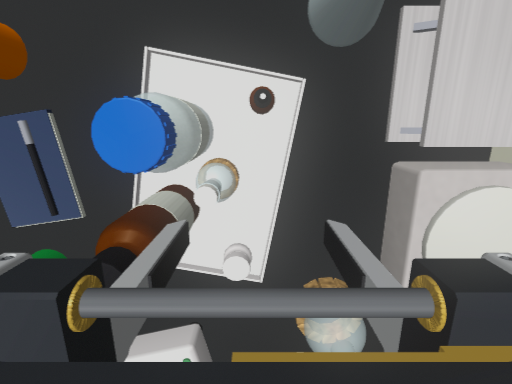

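The wrist view shows the wide bottle's blue cap at (134,135), slim at about (125,245), the flask stopper at (208,190), dropper at (262,100) and jar at (237,262). The scene view shows the balance ring at (143,282). In the side view the steel tray is centred near (202,324). I'll make enlarged crops for accurate pixels.

Run:
```python
from h import *
import pickle
D=pickle.load(open('D0.pkl','rb'))
def crop(n,x,y,w,h,k): 
    o=cv2.cvtColor(D[n]['pixels'],cv2.COLOR_RGB2BGR)[y:y+h,x:x+w]; return cv2.resize(o,None,fx=k,fy=k,interpolation=cv2.INTER_CUBIC)
# 800x600 : scene tray (x200-333,y150-275), scene balance, side tray, side balance
a=crop('scene',200,160,133,100,3);b=crop('scene',60,235,133,100,3);c=crop('side',160,125,133,100,3);d=crop('side',260,90,133,100,3)
cv2.imwrite('pics/comp.png',np.vstack([np.hstack([a,b]),np.hstack([c,d])]))
# blue cap
for n in('wrist','side'):
    hsv=cv2.cvtColor(D[n]['pixels'],cv2.COLOR_RGB2HSV);m=cv2.inRange(hsv,(105,180,90),(125,255,255))
    k,l,st,ce=cv2.connectedComponentsWithStats(m);i=1+np.argmax(st[1:,4]);print(n,st[i],ce[i])
```

```text
wrist [  91   96   75   78 4453] [128.18234898 134.47091848]Traceback (most recent call last):
  File "<stdin>", line 12, in <module>
    return _wrapfunc(a, 'argmax', axis=axis, out=out, **kwds)
    return bound(*args, **kwds)
ValueError: attempt to get argmax of an empty sequence
```

View pics/comp.png

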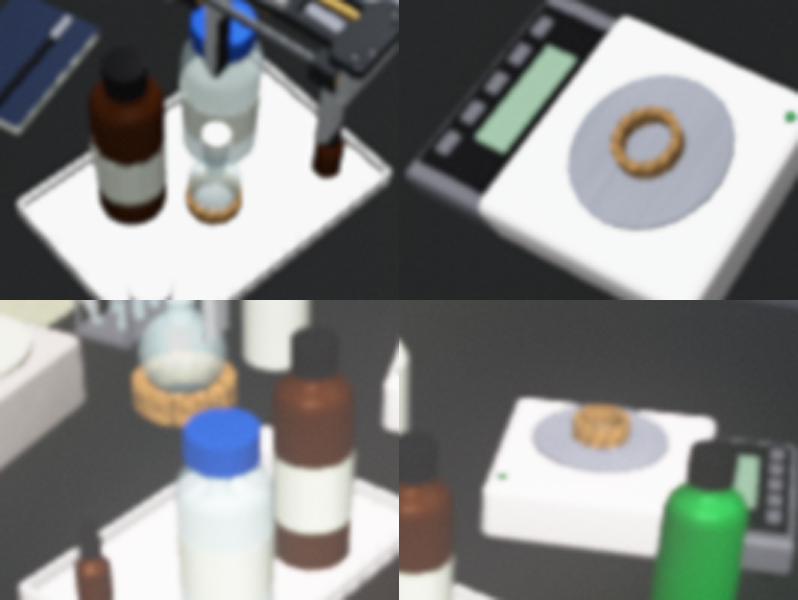

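The crops give the cap tops, stopper and ring. Slim cap top is at scene (241.3,178.7) and side (265,137). Wide top is at side (234,166.3). The balance ring is at scene (142.7,281.7) and side (327.3,127.8).

```bash
cat >> h.py <<'E'
def tri(obs):
    A=[];
    for c,uv in obs:
        P=np.array(c['mtx'])@np.array(c['view'])[:3]; A+=[uv[0]*P[2]-P[0],uv[1]*P[2]-P[1]]
    X=np.linalg.svd(np.array(A))[2][-1];return X[:3]/X[3]
E
python3 - <<'E'
from h import *
import pickle
np.set_printoptions(precision=4,suppress=True)
D=pickle.load(open('D0.pkl','rb'));S,I,W=D['scene'],D['side'],D['wrist']
P=lambda n,*o:print(n,tri(o),[onz(c,uv,z) for (c,uv),z in zip(o,[Z]*9)])
Z=.204;P('slim',(S,(241.3,178.7)),(I,(265,137)))
Z=.176;P('wide',(W,(134,135)),(I,(234,166.3)))
Z=.115;P('stop',(W,(205,192)),(S,(272,204.5)))
Z=.024;P('fring',(W,(217,178)),(S,(271.3,226)))
Z=.096;P('bring',(S,(142.7,281.5)),(I,(327.3,127.5)))
print('tray corners side', [onz(I,u,.012)[:2] for u in [(172,266),(110,322),(240,383),(294,325)]])
print('white', [onz(W,u,.018)[:2] for u in [(148,48),(304,79),(262,282)]])
print('drop',onz(W,(263,97),.084),'jar',onz(W,(236,254),.046))
print('green',onz(S,(383,122),.2),onz(I,(75,220),.2),'orange',onz(I,(316,216),.2),onz(S,(233,106),.2), 'green2',onz(I,(361,145),.2),onz(S,(155,170),.2))
E
```

```text
slim [ 0.5312 -0.0391  0.2057] [array([ 0.5305, -0.0379,  0.204 ]), array([ 0.5324, -0.0422,  0.204 ])]
wide [0.5555 0.0627 0.1759] [array([0.5583, 0.0651, 0.176 ]), array([0.5549, 0.0615, 0.176 ])]
stop [0.5953 0.0042 0.1071] [array([0.5973, 0.0063, 0.115 ]), array([ 0.5983, -0.0003,  0.115 ])]
fring [0.5967 0.0009 0.0089] [array([0.5968, 0.003 , 0.024 ]), array([ 0.6034, -0.0066,  0.024 ])]
bring [ 0.4914 -0.3518  0.0974] [array([ 0.4929, -0.3508,  0.096 ]), array([ 0.4914, -0.3562,  0.096 ])]
tray corners side [array([0.6068, 0.2453]), array([0.6203, 0.4229]), array([0.3432, 0.4181]), array([0.3134, 0.2667])]
white [array([0.5182, 0.1618]), array([0.7085, 0.1268]), array([ 0.6578, -0.1569])]
drop [0.6562 0.0999 0.084 ] jar [ 0.6219 -0.0969  0.046 ]
green [0.6989 0.3605 0.2   ] [0.6939 0.3827 0.2   ] orange [0.322  0.1732 0.2   ] [0.3355 0.1516 0.2   ] green2 [ 0.3303 -0.1136  0.2   ] [ 0.3433 -0.1498  0.2   ]
```

Slim is about (0.531,-0.040) and wide about (0.556,0.064), 107 mm apart, which agrees with the 108 given. The flask is about (0.597,0.003) and the ring (0.492,-0.352, z 0.097). Heights all check. I'll move over the wide bottle and re-measure from there.

step_arm --deltas '[{"travel": [-0.012, 0.008, 0.01]}, {"travel": [-0.032, 0.022, 0.02]}, {"travel": [-0.055, 0.037, 0.02]}, {"travel": [-0.078, 0.052, 0.02]}, {"travel": [-0.092, 0.062, 0.02]}, {"travel": [-0.094, 0.063, 0.02]}, {"travel": [-0.094, 0.063, 0.02]}, {"travel": [-0.094, 0.063, 0.02]}]'

```text
$.deltas[0]: bad value
```

Run:
```python
from h import *
import pickle
print(env.sense()['eef_pos'])
D={n:cam(n) for n in('scene','side','wrist')};pickle.dump(D,open('D1.pkl','wb'))
def crop(n,x,y,w,h,k): 
    o=cv2.cvtColor(D[n]['pixels'],cv2.COLOR_RGB2BGR)[y:y+h,x:x+w]; return cv2.resize(o,None,fx=k,fy=k,interpolation=cv2.INTER_CUBIC)
a=crop('scene',200,160,133,100,3);b=crop('side',190,130,133,100,3)
w=cv2.resize(crop('wrist',0,0,512,384,1),(400,300))
c=crop('side',90,250,220,134,400/220); c=cv2.resize(c,(399,244));c=np.vstack([c,np.zeros((56,399,3),np.uint8)])
cv2.imwrite('pics/c1.png',np.vstack([np.hstack([a,b]),np.hstack([w[:,:399],c])]))
save(D['wrist'],'w1.png')
```

```text
[6.49792451e-01 1.62523454e-05 4.03981098e-01]
```

View pics/c1.png

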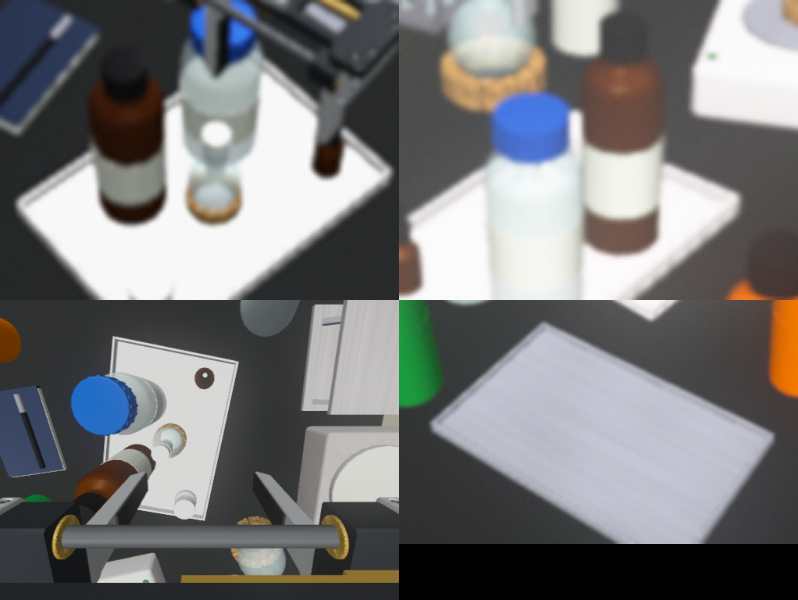

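View pics/w1.png

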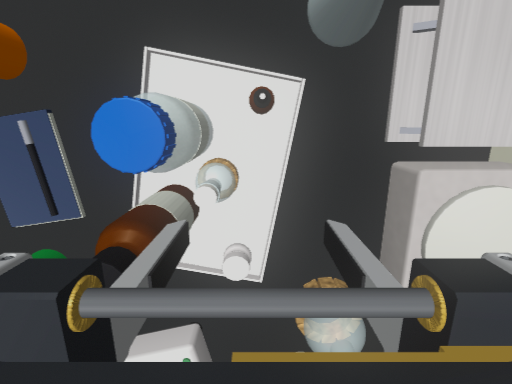

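The move was refused because every row needs all its fields, so the arm hasn't moved and the pictures repeat the earlier view. The enlarged steel tray corners in the side view are (169.4,262.6), (107.6,318.6) and (296.2,325.2).

step_arm --deltas '[{"travel": [-0.012, 0.008, 0.01], "twist": 0, "claw": 0.094}, {"travel": [-0.032, 0.022, 0.02], "twist": 0, "claw": 0.094}, {"travel": [-0.055, 0.037, 0.02], "twist": 0, "claw": 0.094}, {"travel": [-0.078, 0.052, 0.02], "twist": 0, "claw": 0.094}, {"travel": [-0.092, 0.062, 0.02], "twist": 0, "claw": 0.094}, {"travel": [-0.094, 0.063, 0.02], "twist": 0, "claw": 0.094}, {"travel": [-0.094, 0.063, 0.02], "twist": 0, "claw": 0.094}, {"travel": [-0.094, 0.063, 0.02], "twist": 0, "claw": 0.094}]'

```text
time: 0.97
eef_pos: [0.5567, 0.0624, 0.4246]
tcp_rot: [2.221, 2.22, 0.0]
wrist_force: [-0.1, -0.1, -0.1]
width: 0.0938
```

Run:
```python
from h import *
import pickle
print(env.sense()['eef_pos'])
D={n:cam(n) for n in('scene','side','wrist')};pickle.dump(D,open('D1.pkl','wb'))
I=D['side'];c=[onz(I,u,.012)[:2] for u in [(169.4,262.6),(107.6,318.6),(296.2,325.2)]]
print(c,(c[1]+c[2])/2,np.linalg.norm(c[0]-c[1]),np.linalg.norm(c[0]-c[2]),(c[0]-c[2]))
save(D['wrist'],'w2.png')
```

```text
[0.55668082 0.06243757 0.42460987]
[array([0.61799872, 0.2393682 ]), array([0.62984398, 0.41882504]), array([0.30964074, 0.26520536])] [0.46974236 0.3420152 ] 0.17984734205798233 0.3094385328469843 [ 0.30835798 -0.02583716]
```

View pics/w2.png

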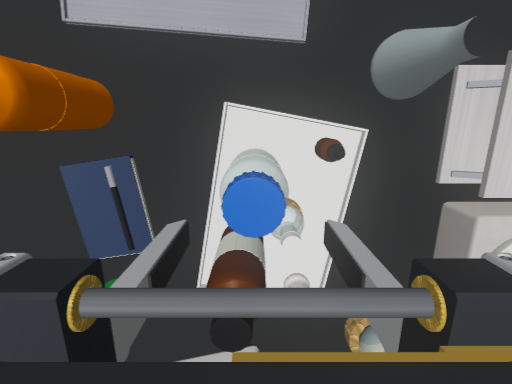

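Steel tray is centred at (0.470,0.342), measuring 309 × 180 mm outside as it should, with its axis at -4.8°. The new wrist view has the wide cap top at about (254,204) and the slim cap top at about (231,331).

Run:
```python
from h import *
import pickle
np.set_printoptions(precision=4,suppress=True)
D=pickle.load(open('D1.pkl','rb'));W=D['wrist'];S=D['scene'];I=D['side'];D0=pickle.load(open('D0.pkl','rb'))
# ellipse fit of top blue: outline of the cap mask
for c in(W,D0['wrist'],I):
    hsv=cv2.cvtColor(c['pixels'],cv2.COLOR_RGB2HSV);m=cv2.inRange(hsv,(100,170,60),(128,255,255))
    k,l,st,ce=cv2.connectedComponentsWithStats(m)
    for i in range(1,k):
        if st[i,4]>200: print(st[i],ce[i],onz(c,ce[i],.172))
# predicted vs seen cap rim circles: model overlay
def mask(c,x,y,r,z0,z1):
    t=np.linspace(0,6.283,60);p=np.array([proj(c,(x+r*np.cos(a),y+r*np.sin(a),z)) for a in t for z in(z0,z1)])
    return cv2.convexHull(p.astype(np.float32))[:,0]
im={k:cv2.cvtColor(c['pixels'],cv2.COLOR_RGB2BGR) for k,c in(('w',W),('s',D0['scene']),('i',D0['side']),('w0',D0['wrist']))}
big={k:cv2.resize(v,None,fx=3,fy=3,interpolation=cv2.INTER_CUBIC) for k,v in im.items()}
for k,c in(('w',W),('s',D0['scene']),('i',D0['side']),('w0',D0['wrist'])):
    for a in[(.556,.063,.028,.148,.176),(.5315,-.040,.019,.176,.204),(.5315,-.04,.033,.004,.05),(.597,.003,.012,.103,.115),(.597,.003,.027,.004,.024),(.4915,-.352,.027,.076,.096)]:
        cv2.polylines(big[k],[np.int32(mask(c,*a)*3+1)],True,(0,255,255) if k!='w' else (0,255,255),1)
f=lambda k,x,y:big[k][3*y:3*y+300,3*x:3*x+400]
cv2.imwrite('pics/ov.png',np.vstack([np.hstack([f('s',195,160),f('i',170,120)]),np.hstack([f('w',200,150) , f('w0',90,90)])]))
cv2.imwrite('pics/ov2.png',np.vstack([np.hstack([f('s',80,235),f('i',270,90)]),np.hstack([f('w',190,270)]*2)]))
```

```text
[ 222  175   63   62 3022] [252.6764 205.7929] [0.5536 0.0646 0.172 ]
[  91   96   76   78 4558] [128.6237 134.3328] [0.5525 0.0654 0.172 ]
[223 162  22  15 236] [233.8008 168.5805] [0.554  0.0643 0.172 ]
```

View pics/ov.png

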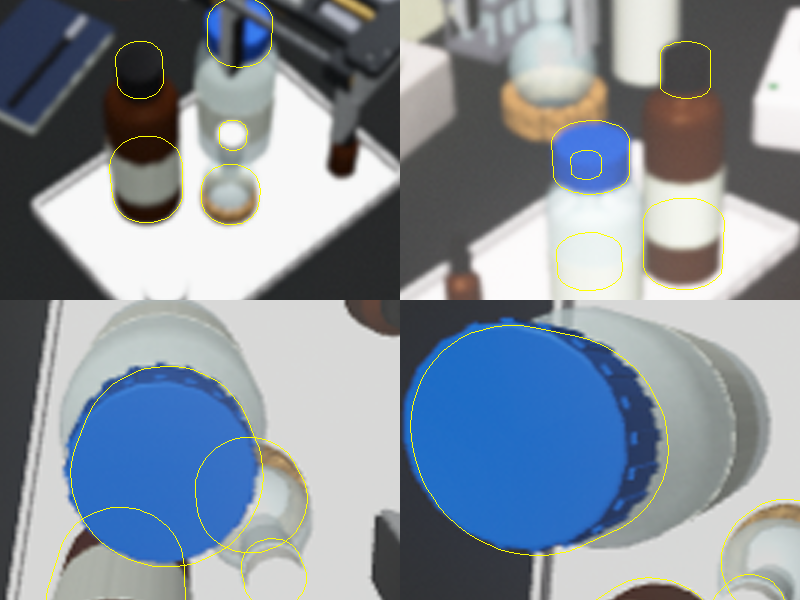

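View pics/ov2.png

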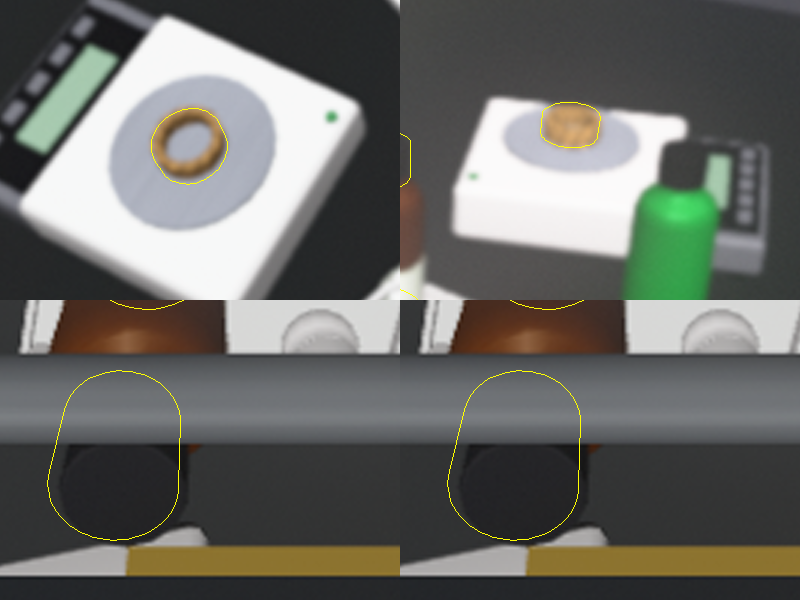

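The overlays fit within about 2 mm. Refined values: wide (0.555,0.0635), slim (0.533,-0.040), flask (0.597,0.003), balance ring (0.4915,-0.352). Descending on the wide cap.

step_arm --deltas '[{"travel": [-0.001, 0.001, -0.015], "twist": 0, "claw": 0.094}, {"travel": [-0.0017, 0.001, -0.04], "twist": 0, "claw": 0.094}, {"travel": [-0.0017, 0.001, -0.065], "twist": 0, "claw": 0.094}, {"travel": [-0.0017, 0.001, -0.079], "twist": 0, "claw": 0.094}, {"travel": [-0.0017, 0.001, -0.083], "twist": 0, "claw": 0.094}, {"travel": [-0.0017, 0.001, -0.083], "twist": 0, "claw": 0.08}, {"travel": [-0.0017, 0.001, -0.083], "twist": 0, "claw": 0.07}, {"travel": [-0.0017, 0.001, -0.083], "twist": 0, "claw": 0.062}]' --grip_force 25

```text
time: 1.78
eef_pos: [0.5558, 0.0629, 0.3423]
tcp_rot: [2.223, 2.218, 0.002]
wrist_force: [0.1, -0.4, -0.1]
width: 0.0772
```

step_arm --deltas '[{"travel": [0, 0, 0], "twist": 0, "claw": 0.06}, {"travel": [0, 0, 0], "twist": 0, "claw": 0.058}, {"travel": [0, 0, 0], "twist": 0, "claw": 0.054}, {"travel": [0, 0, 0], "twist": 0, "claw": 0.05}, {"travel": [0, 0, 0], "twist": 0, "claw": 0.04}, {"travel": [0, 0, 0], "twist": 0, "claw": 0.04}, {"travel": [0, 0, 0], "twist": 0, "claw": 0.04}]' --grip_force 25

```text
time: 2.37
eef_pos: [0.5557, 0.063, 0.3429]
tcp_rot: [2.223, 2.218, 0.003]
wrist_force: [-1.2, -0.2, 5.4]
width: 0.0559
```

Gripped at 55.9 mm, which is the cap width. Lifting and carrying to the steel tray.

step_arm --deltas '[{"travel": [0, 0, 0.003], "twist": 0, "claw": 0.04}, {"travel": [0, 0, 0.01], "twist": 0, "claw": 0.04}, {"travel": [0, 0, 0.02], "twist": 0, "claw": 0.04}, {"travel": [0, 0.004, 0.032], "twist": 0, "claw": 0.04}, {"travel": [0, 0.014, 0.04], "twist": 0, "claw": 0.04}, {"travel": [0, 0.03, 0.045], "twist": 0, "claw": 0.04}, {"travel": [0, 0.05, 0.045], "twist": 0, "claw": 0.04}, {"travel": [-0.001, 0.073, 0.045], "twist": 0, "claw": 0.04}, {"travel": [-0.002, 0.098, 0.045], "twist": 0, "claw": 0.04}, {"travel": [-0.004, 0.124, 0.045], "twist": 0, "claw": 0.04}, {"travel": [-0.006, 0.15, 0.045], "twist": 0, "claw": 0.04}, {"travel": [-0.008, 0.176, 0.045], "twist": 0, "claw": 0.04}]'

```text
time: 3.37
eef_pos: [0.5472, 0.241, 0.3884]
tcp_rot: [2.222, 2.219, 0.003]
wrist_force: [0.5, -1.2, -3.8]
width: 0.0555
```

step_arm --deltas '[{"travel": [0, 0.026, 0], "twist": 0, "claw": 0.04}, {"travel": [-0.001, 0.05, 0], "twist": 0, "claw": 0.04}, {"travel": [-0.002, 0.071, 0], "twist": 0, "claw": 0.04}, {"travel": [-0.002, 0.086, 0], "twist": 0, "claw": 0.04}, {"travel": [-0.002, 0.094, -0.004], "twist": 0, "claw": 0.04}, {"travel": [-0.002, 0.095, -0.013], "twist": 0, "claw": 0.04}, {"travel": [-0.002, 0.095, -0.023], "twist": 0, "claw": 0.04}, {"travel": [-0.002, 0.095, -0.032], "twist": 0, "claw": 0.04}, {"travel": [-0.002, 0.095, -0.038], "twist": 0, "claw": 0.04}, {"travel": [-0.002, 0.095, -0.042], "twist": 0, "claw": 0.04}, {"travel": [-0.002, 0.095, -0.044], "twist": 0, "claw": 0.04}, {"travel": [-0.002, 0.095, -0.045], "twist": 0, "claw": 0.04}]'

```text
time: 4.37
eef_pos: [0.5454, 0.3355, 0.343]
tcp_rot: [2.223, 2.218, 0.002]
wrist_force: [-1.0, 0.7, -0.6]
width: 0.0559
```

step_arm --deltas '[{"travel": [0, 0, -0.001], "twist": 0, "claw": 0.04}, {"travel": [0, 0, -0.001], "twist": 0, "claw": 0.055}, {"travel": [0, 0, -0.001], "twist": 0, "claw": 0.06}, {"travel": [0, 0, -0.001], "twist": 0, "claw": 0.07}, {"travel": [0, 0, -0.001], "twist": 0, "claw": 0.08}, {"travel": [0, 0, -0.001], "twist": 0, "claw": 0.094}, {"travel": [0, 0, 0.005], "twist": 0, "claw": 0.094}, {"travel": [0, 0, 0.025], "twist": 0, "claw": 0.094}, {"travel": [0, 0, 0.05], "twist": 0, "claw": 0.094}, {"travel": [0, 0, 0.07], "twist": 0, "claw": 0.094}, {"travel": [0, 0, 0.08], "twist": 0, "claw": 0.094}, {"travel": [0, 0, 0.08], "twist": 0, "claw": 0.094}]'

```text
time: 5.37
eef_pos: [0.5461, 0.3358, 0.4259]
tcp_rot: [2.222, 2.217, 0.011]
wrist_force: [0.5, -0.0, -0.6]
width: 0.0937
```

step_arm --deltas '[{"travel": [0, -0.012, 0.005], "twist": 0, "claw": 0.094}, {"travel": [-0.001, -0.038, 0.015], "twist": 0, "claw": 0.094}, {"travel": [-0.002, -0.075, 0.02], "twist": 0, "claw": 0.094}, {"travel": [-0.004, -0.115, 0.02], "twist": 0, "claw": 0.094}, {"travel": [-0.006, -0.155, 0.02], "twist": 0, "claw": 0.094}, {"travel": [-0.008, -0.195, 0.02], "twist": 0, "claw": 0.094}, {"travel": [-0.01, -0.235, 0.02], "twist": 0, "claw": 0.094}, {"travel": [-0.011, -0.275, 0.02], "twist": 0, "claw": 0.094}, {"travel": [-0.012, -0.315, 0.02], "twist": 0, "claw": 0.094}, {"travel": [-0.013, -0.35, 0.02], "twist": 0, "claw": 0.094}, {"travel": [-0.013, -0.37, 0.02], "twist": 0, "claw": 0.094}, {"travel": [-0.013, -0.376, 0.02], "twist": 0, "claw": 0.094}]'

```text
time: 6.37
eef_pos: [0.5318, -0.0456, 0.4451]
tcp_rot: [2.23, 2.208, 0.005]
wrist_force: [-0.5, 0.9, 0.2]
width: 0.094
```

step_arm --deltas '[{"travel": [0, 0, 0], "twist": 0, "claw": 0.094}, {"travel": [0, 0, 0], "twist": 0, "claw": 0.094}]'

```text
time: 6.53
eef_pos: [0.5312, -0.0459, 0.4443]
tcp_rot: [2.233, 2.208, 0.003]
wrist_force: [-0.5, 0.4, 0.7]
width: 0.0938
```

```bash
cat >> h.py <<'E'
def mask(c,x,y,r,z0,z1):
    t=np.linspace(0,6.283,60);p=np.array([proj(c,(x+r*np.cos(a),y+r*np.sin(a),z)) for a in t for z in(z0,z1)])
    return cv2.convexHull(p.astype(np.float32))[:,0]
def ov(c,ms,k=3):
    b=cv2.resize(cv2.cvtColor(c['pixels'],cv2.COLOR_RGB2BGR),None,fx=k,fy=k,interpolation=cv2.INTER_CUBIC)
    for a in ms: cv2.polylines(b,[np.int32((mask(c,*a)+.5)*k)],True,(0,255,255),1)
    return b
def f(b,x,y,k=3): return b[k*y:k*y+300,k*x:k*x+400]
E
python3 - <<'E'
from h import *
print(env.sense()['eef_pos'])
W=cam('wrist');I=cam('side')
sl=(.533,-.040,.019,.176,.204)
w=ov(W,[sl,(.597,.003,.012,.103,.115),(.597,.003,.027,.004,.024)])
i=ov(I,[(.5455,.3355,.028,.148,.176),(.5455,.3355,.037,.004,.1)]);
i2=cv2.resize(ov(I,[sl,(.5455,.3355,.037,.004,.1)],1)[150:350,50:317],(400,300))
cv2.imwrite('pics/ov3.png',np.vstack([np.hstack([f(w,190,140),f(w,200,60)]),np.hstack([i2,f(i,140,200)])]))
E
```

```text
[ 0.53124167 -0.04590854  0.44434833]
```

View pics/ov3.png

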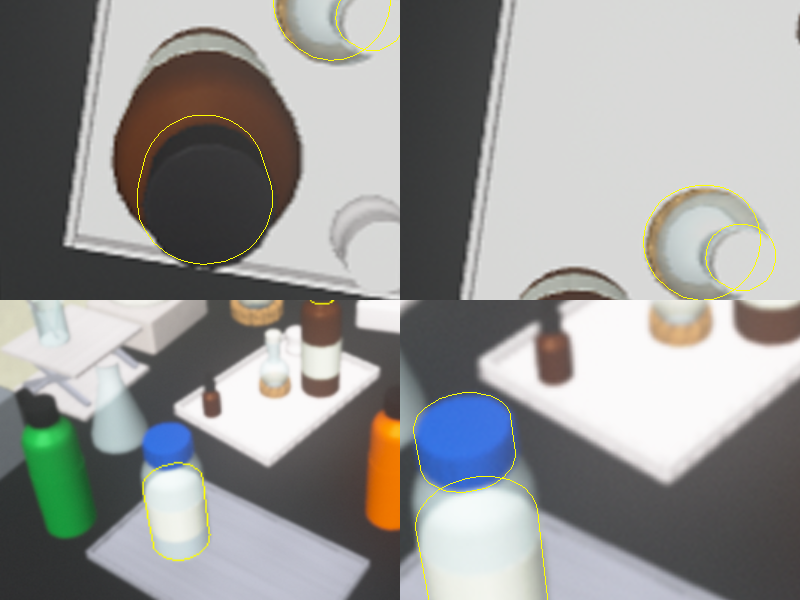

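The wide bottle stands in the steel tray where planned (crops bottom left and right). The slim cap in the top-left crop sits within 1 mm of the overlay, so slim is (0.533,-0.041). Descending on it.

step_arm --deltas '[{"travel": [0.001, 0.003, -0.015], "twist": 0, "claw": 0.094}, {"travel": [0.0018, 0.005, -0.035], "twist": 0, "claw": 0.094}, {"travel": [0.0018, 0.005, -0.055], "twist": 0, "claw": 0.094}, {"travel": [0.0018, 0.005, -0.07], "twist": 0, "claw": 0.09}, {"travel": [0.0018, 0.005, -0.074], "twist": 0, "claw": 0.075}, {"travel": [0.0018, 0.005, -0.074], "twist": 0, "claw": 0.065}, {"travel": [0.0018, 0.005, -0.074], "twist": 0, "claw": 0.055}, {"travel": [0.0018, 0.005, -0.074], "twist": 0, "claw": 0.048}, {"travel": [0.0018, 0.005, -0.074], "twist": 0, "claw": 0.045}]'

```text
time: 7.38
eef_pos: [0.5339, -0.0389, 0.3717]
tcp_rot: [2.228, 2.211, 0.008]
wrist_force: [-0.0, 0.0, 0.9]
width: 0.0601
```

step_arm --deltas '[{"travel": [0, 0, 0], "twist": 0, "claw": 0.043}, {"travel": [0, 0, 0], "twist": 0, "claw": 0.041}, {"travel": [0, 0, 0], "twist": 0, "claw": 0.039}, {"travel": [0, 0, 0], "twist": 0, "claw": 0.037}, {"travel": [0, 0, 0], "twist": 0, "claw": 0.03}, {"travel": [0, 0, 0], "twist": 0, "claw": 0.025}, {"travel": [0, 0, 0], "twist": 0, "claw": 0.025}]'

```text
time: 7.97
eef_pos: [0.5338, -0.0389, 0.3719]
tcp_rot: [2.228, 2.211, 0.007]
wrist_force: [-1.0, -0.2, 4.4]
width: 0.0376
```

Gripped at 37.6 mm. Carrying slim to the near end of the steel tray, clear of the orange bottle.

step_arm --deltas '[{"travel": [0, 0, 0.003], "twist": 0, "claw": 0.025}, {"travel": [0, 0, 0.01], "twist": 0, "claw": 0.025}, {"travel": [0, 0, 0.02], "twist": 0, "claw": 0.025}, {"travel": [0, 0.004, 0.032], "twist": 0, "claw": 0.025}, {"travel": [-0.002, 0.014, 0.04], "twist": 0, "claw": 0.025}, {"travel": [-0.006, 0.03, 0.045], "twist": 0, "claw": 0.025}, {"travel": [-0.012, 0.052, 0.045], "twist": 0, "claw": 0.025}, {"travel": [-0.018, 0.077, 0.045], "twist": 0, "claw": 0.025}, {"travel": [-0.025, 0.103, 0.045], "twist": 0, "claw": 0.025}, {"travel": [-0.032, 0.13, 0.045], "twist": 0, "claw": 0.025}, {"travel": [-0.039, 0.157, 0.045], "twist": 0, "claw": 0.025}, {"travel": [-0.046, 0.184, 0.045], "twist": 0, "claw": 0.025}]'

```text
time: 8.97
eef_pos: [0.4869, 0.147, 0.4175]
tcp_rot: [2.227, 2.212, 0.008]
wrist_force: [0.4, -0.2, -4.6]
width: 0.0375
```

step_arm --deltas '[{"travel": [-0.008, 0.026, 0], "twist": 0, "claw": 0.025}, {"travel": [-0.018, 0.052, 0], "twist": 0, "claw": 0.025}, {"travel": [-0.03, 0.078, 0], "twist": 0, "claw": 0.025}, {"travel": [-0.042, 0.103, 0], "twist": 0, "claw": 0.025}, {"travel": [-0.055, 0.128, 0], "twist": 0, "claw": 0.025}, {"travel": [-0.068, 0.151, 0], "twist": 0, "claw": 0.025}, {"travel": [-0.079, 0.172, 0], "twist": 0, "claw": 0.025}, {"travel": [-0.087, 0.188, 0], "twist": 0, "claw": 0.025}, {"travel": [-0.091, 0.197, 0], "twist": 0, "claw": 0.025}, {"travel": [-0.093, 0.2, 0], "twist": 0, "claw": 0.025}, {"travel": [-0.093, 0.2, 0], "twist": 0, "claw": 0.025}]'

```text
time: 9.88
eef_pos: [0.3934, 0.3475, 0.4177]
tcp_rot: [2.226, 2.213, 0.008]
wrist_force: [-0.1, 0.4, -5.0]
width: 0.0376
```

step_arm --deltas '[{"travel": [0.001, 0, -0.004], "twist": 0, "claw": 0.025}, {"travel": [0.001, 0, -0.014], "twist": 0, "claw": 0.025}, {"travel": [0.001, 0, -0.025], "twist": 0, "claw": 0.025}, {"travel": [0.001, 0, -0.035], "twist": 0, "claw": 0.025}, {"travel": [0.001, 0, -0.041], "twist": 0, "claw": 0.025}, {"travel": [0.001, 0, -0.044], "twist": 0, "claw": 0.025}, {"travel": [0.001, 0, -0.0455], "twist": 0, "claw": 0.025}, {"travel": [0.001, 0, -0.0465], "twist": 0, "claw": 0.025}, {"travel": [0.001, 0, -0.0465], "twist": 0, "claw": 0.025}]'

```text
time: 10.63
eef_pos: [0.3944, 0.3472, 0.3721]
tcp_rot: [2.226, 2.213, 0.008]
wrist_force: [-2.3, -1.7, 3.2]
width: 0.0374
```

step_arm --deltas '[{"travel": [0, 0, 0], "twist": 0, "claw": 0.037}, {"travel": [0, 0, 0], "twist": 0, "claw": 0.043}, {"travel": [0, 0, 0], "twist": 0, "claw": 0.055}, {"travel": [0, 0, 0], "twist": 0, "claw": 0.07}, {"travel": [0, 0, 0], "twist": 0, "claw": 0.08}, {"travel": [0, 0, 0.012], "twist": 0, "claw": 0.08}, {"travel": [0, 0, 0.035], "twist": 0, "claw": 0.08}, {"travel": [0, 0, 0.06], "twist": 0, "claw": 0.08}, {"travel": [0.008, -0.014, 0.07], "twist": 0, "claw": 0.08}, {"travel": [0.022, -0.037, 0.07], "twist": 0, "claw": 0.08}, {"travel": [0.04, -0.068, 0.07], "twist": 0, "claw": 0.08}, {"travel": [0.058, -0.099, 0.07], "twist": 0, "claw": 0.08}]'

```text
time: 11.63
eef_pos: [0.4527, 0.2478, 0.4426]
tcp_rot: [2.223, 2.216, 0.011]
wrist_force: [0.5, -0.6, -0.5]
width: 0.0798
```

step_arm --deltas '[{"travel": [0.018, -0.031, 0], "twist": 0, "claw": 0.08}, {"travel": [0.036, -0.062, 0], "twist": 0, "claw": 0.08}, {"travel": [0.055, -0.094, 0], "twist": 0, "claw": 0.08}, {"travel": [0.074, -0.126, 0], "twist": 0, "claw": 0.08}, {"travel": [0.093, -0.158, 0], "twist": 0, "claw": 0.08}, {"travel": [0.112, -0.19, 0], "twist": 0, "claw": 0.08}, {"travel": [0.128, -0.218, -0.01], "twist": 0, "claw": 0.08}, {"travel": [0.138, -0.236, -0.025], "twist": 0, "claw": 0.08}, {"travel": [0.144, -0.244, -0.045], "twist": 0, "claw": 0.08}, {"travel": [0.145, -0.245, -0.065], "twist": 0, "claw": 0.08}, {"travel": [0.145, -0.245, -0.08], "twist": 0, "claw": 0.08}, {"travel": [0.145, -0.245, -0.08], "twist": 0, "claw": 0.08}]'

```text
time: 12.63
eef_pos: [0.5968, 0.0024, 0.3595]
tcp_rot: [-2.225, -2.216, -0.004]
wrist_force: [0.0, -0.3, -1.2]
width: 0.0806
```

Run:
```python
from h import *
print(env.sense()['eef_pos'],env.sense()['tcp_rot'])
W=cam('wrist');I=cam('side')
m=[(.597,.003,.012,.103,.115),(.597,.003,.027,.004,.024)]
w=ov(W,m); i=ov(I,m)
i2=cv2.resize(ov(I,[(.3945,.3475,.033,.004,.1)],1)[150:350,100:367],(400,300))
cv2.imwrite('pics/ov4.png',np.vstack([np.hstack([f(w,190,130),cv2.resize(ov(W,[],1),(400,300))]),np.hstack([i2,f(i,180,120)])]))
```

```text
[0.59675371 0.00242858 0.35946168] [-2.22506252 -2.21618401 -0.00365308]
```

View pics/ov4.png

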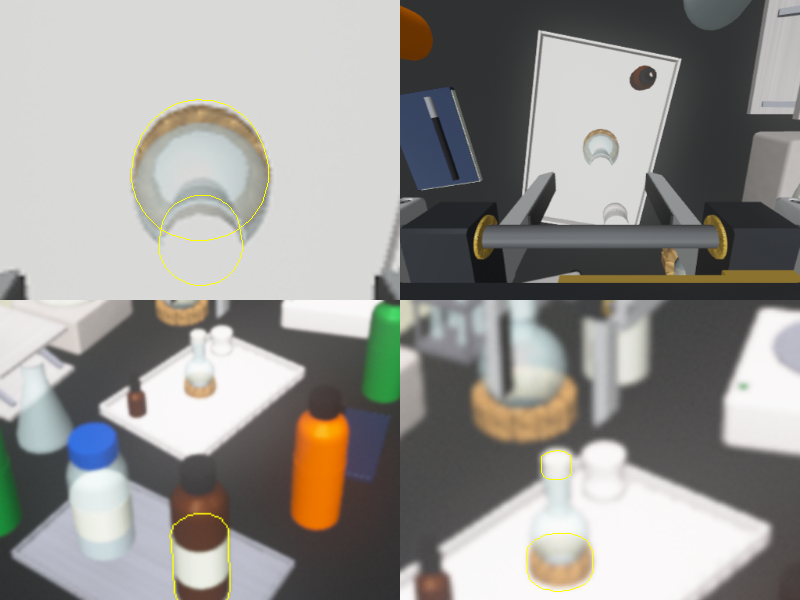

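Both bottles stand in the steel tray. The flask overlays fit in wrist and side at (0.597,0.003), stopper at side (553,465 in the crop). Descending on the neck.

step_arm --deltas '[{"travel": [0, 0.0005, -0.02], "twist": 0, "claw": 0.08}, {"travel": [0, 0.0005, -0.045], "twist": 0, "claw": 0.08}, {"travel": [0, 0.0005, -0.07], "twist": 0, "claw": 0.075}, {"travel": [0, 0.0005, -0.088], "twist": 0, "claw": 0.06}, {"travel": [0, 0.0005, -0.094], "twist": 0, "claw": 0.05}, {"travel": [0, 0.0005, -0.0945], "twist": 0, "claw": 0.04}, {"travel": [0, 0.0005, -0.0945], "twist": 0, "claw": 0.034}, {"travel": [0, 0.0005, -0.0945], "twist": 0, "claw": 0.03}]' --grip_force 12

```text
time: 13.4
eef_pos: [0.5987, 0.0035, 0.2698]
tcp_rot: [2.222, 2.215, 0.013]
wrist_force: [-0.1, 0.0, 0.0]
width: 0.0453
```

step_arm --deltas '[{"travel": [0, 0, 0], "twist": 0, "claw": 0.027}, {"travel": [0, 0, 0], "twist": 0, "claw": 0.025}, {"travel": [0, 0, 0], "twist": 0, "claw": 0.023}, {"travel": [0, 0, 0], "twist": 0, "claw": 0.021}, {"travel": [0, 0, 0], "twist": 0, "claw": 0.015}, {"travel": [0, 0, 0], "twist": 0, "claw": 0.012}, {"travel": [0, 0, 0], "twist": 0, "claw": 0.012}]' --grip_force 12

```text
time: 13.98
eef_pos: [0.5984, 0.0035, 0.2702]
tcp_rot: [2.222, 2.215, 0.013]
wrist_force: [-2.4, -0.4, 5.7]
width: 0.0235
```

It sits 5 mm higher than asked, and 23.5 mm suggests the pads touch the stopper (24) rather than the neck (22). I'll open, go lower and regrip.

step_arm --deltas '[{"travel": [0, 0, 0], "twist": 0, "claw": 0.028}, {"travel": [0, 0, 0], "twist": 0, "claw": 0.034}, {"travel": [0, 0, -0.003], "twist": 0, "claw": 0.036}, {"travel": [0, 0, -0.006], "twist": 0, "claw": 0.036}, {"travel": [0, 0, -0.009], "twist": 0, "claw": 0.036}, {"travel": [0, 0, -0.009], "twist": 0, "claw": 0.03}, {"travel": [0, 0, -0.009], "twist": 0, "claw": 0.026}]'

```text
time: 14.57
eef_pos: [0.5974, 0.0034, 0.2607]
tcp_rot: [2.224, 2.217, 0.009]
wrist_force: [-3.6, -0.4, 5.3]
width: 0.0273
```

step_arm --deltas '[{"travel": [0, 0, 0], "twist": 0, "claw": 0.024}, {"travel": [0, 0, 0], "twist": 0, "claw": 0.022}, {"travel": [0, 0, 0], "twist": 0, "claw": 0.021}, {"travel": [0, 0, 0], "twist": 0, "claw": 0.015}, {"travel": [0, 0, 0], "twist": 0, "claw": 0.012}, {"travel": [0, 0, 0], "twist": 0, "claw": 0.012}, {"travel": [0, 0, 0], "twist": 0, "claw": 0.012}]'

```text
time: 15.15
eef_pos: [0.597, 0.0035, 0.2614]
tcp_rot: [2.225, 2.217, 0.008]
wrist_force: [-2.9, -0.5, 6.8]
width: 0.0237
```

Same width as before, so I'll lift slightly and look.

step_arm --deltas '[{"travel": [0, 0, 0.002], "twist": 0, "claw": 0.012}, {"travel": [0, 0, 0.005], "twist": 0, "claw": 0.012}, {"travel": [0, 0, 0.01], "twist": 0, "claw": 0.012}, {"travel": [0, 0, 0.016], "twist": 0, "claw": 0.012}, {"travel": [0, 0, 0.022], "twist": 0, "claw": 0.012}, {"travel": [0, 0, 0.025], "twist": 0, "claw": 0.012}, {"travel": [0, 0, 0.025], "twist": 0, "claw": 0.012}]'

```text
time: 15.73
eef_pos: [0.5975, 0.0035, 0.2875]
tcp_rot: [2.224, 2.216, 0.01]
wrist_force: [-0.5, 0.3, -1.8]
width: 0.0237
```

Run:
```python
from h import *
print(env.sense())
W=cam('wrist');I=cam('side');S=cam('scene')
m=[(.597,.0035,.012,.128,.140),(.597,.0035,.027,.004,.024)]
w=ov(W,[]); i=ov(I,m,4);s=ov(S,m,4)
cv2.imwrite('pics/ov5.png',np.vstack([np.hstack([f(w,190,130),f(s,225,170,4)]),np.hstack([f(i,180,140,4),f(ov(I,[],4),180,140,4)])]))
```

```text
{'time': 15.7333, 'joint_pos': array([-0.09411006,  0.69997184,  0.06721503,  1.77808163, -0.07536267,
        0.65982291,  0.0133727 ]), 'qd': array([ 0.00167413,  0.01407774, -0.00184258,  0.00986656, -0.00064193,
       -0.00992294,  0.00087283]), 'joint_torque': array([-3.17447330e-02, -5.39790487e+01,  1.65077560e+00, -1.38619101e+01,
       -4.21496958e-02,  9.64067853e-02, -3.36684745e-03]), 'eef_pos': array([0.59745022, 0.00348338, 0.28749833]), 'tcp_rot': array([2.22360208, 2.21634613, 0.01024047]), 'wrist_force': array([-0.49522851,  0.31302352, -1.7543332 ]), 'wrist_torque': array([0.06066582, 0.01889883, 0.03693376]), 'width': 0.023742577748536015}
```

View pics/ov5.png

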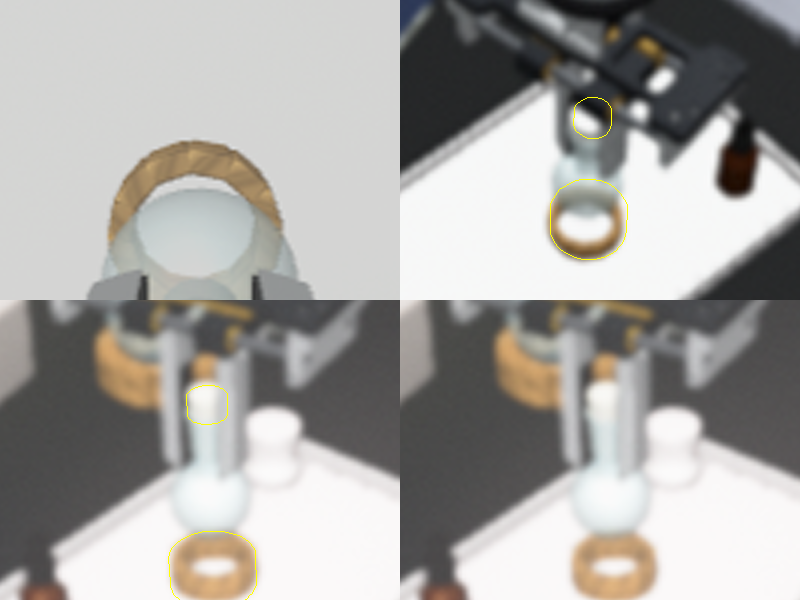

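The flask hangs upright between the pads, with the ring left in the tray. Carrying it to the balance.

step_arm --deltas '[{"travel": [0, 0, 0.01], "twist": 0, "claw": 0.012}, {"travel": [0, 0, 0.027], "twist": 0, "claw": 0.012}, {"travel": [-0.001, -0.003, 0.047], "twist": 0, "claw": 0.012}, {"travel": [-0.003, -0.011, 0.067], "twist": 0, "claw": 0.012}, {"travel": [-0.007, -0.024, 0.085], "twist": 0, "claw": 0.012}, {"travel": [-0.013, -0.043, 0.1], "twist": 0, "claw": 0.012}, {"travel": [-0.02, -0.067, 0.11], "twist": 0, "claw": 0.012}, {"travel": [-0.028, -0.093, 0.113], "twist": 0, "claw": 0.012}, {"travel": [-0.036, -0.12, 0.113], "twist": 0, "claw": 0.012}, {"travel": [-0.044, -0.147, 0.113], "twist": 0, "claw": 0.012}, {"travel": [-0.052, -0.174, 0.113], "twist": 0, "claw": 0.012}, {"travel": [-0.06, -0.201, 0.113], "twist": 0, "claw": 0.012}]'

```text
time: 16.88
eef_pos: [0.5363, -0.1987, 0.3999]
tcp_rot: [2.224, 2.217, 0.008]
wrist_force: [0.3, -0.9, -0.1]
width: 0.0236
```

step_arm --deltas '[{"travel": [-0.008, -0.027, 0], "twist": 0, "claw": 0.012}, {"travel": [-0.016, -0.054, 0], "twist": 0, "claw": 0.012}, {"travel": [-0.024, -0.08, 0], "twist": 0, "claw": 0.012}, {"travel": [-0.031, -0.103, 0], "twist": 0, "claw": 0.012}, {"travel": [-0.037, -0.123, 0], "twist": 0, "claw": 0.012}, {"travel": [-0.042, -0.139, 0], "twist": 0, "claw": 0.012}, {"travel": [-0.045, -0.15, 0], "twist": 0, "claw": 0.012}, {"travel": [-0.046, -0.154, 0], "twist": 0, "claw": 0.012}, {"travel": [-0.046, -0.1545, 0], "twist": 0, "claw": 0.012}, {"travel": [-0.046, -0.1545, 0], "twist": 0, "claw": 0.012}]'

```text
time: 17.72
eef_pos: [0.4907, -0.3523, 0.4]
tcp_rot: [2.224, 2.219, 0.009]
wrist_force: [0.6, 0.8, -1.1]
width: 0.0238
```

step_arm --deltas '[{"travel": [0.0005, 0, -0.012], "twist": 0, "claw": 0.012}, {"travel": [0.0005, 0, -0.028], "twist": 0, "claw": 0.012}, {"travel": [0.0005, 0, -0.042], "twist": 0, "claw": 0.012}, {"travel": [0.0005, 0, -0.052], "twist": 0, "claw": 0.012}, {"travel": [0.0005, 0, -0.055], "twist": 0, "claw": 0.012}, {"travel": [0.0005, 0, -0.055], "twist": 0, "claw": 0.012}]'

```text
time: 18.22
eef_pos: [0.4915, -0.3513, 0.3442]
tcp_rot: [-2.221, -2.219, -0.009]
wrist_force: [0.1, -0.5, 0.3]
width: 0.0238
```

Run:
```python
from h import *
print(env.sense()['eef_pos'])
W=cam('wrist');I=cam('side');S=cam('scene')
m=[(.4915,-.352,.027,.0761,.096),(.4915,-.352,.019,.096,.0961)]
w=ov(W,m); i=ov(I,m,4);s=ov(S,m,4)
cv2.imwrite('pics/ov6.png',np.vstack([np.hstack([f(w,190,130),f(s,95,220,4)]),np.hstack([f(i,275,90,4),f(ov(S,[],4),95,220,4)])]))
```

```text
[ 0.49150646 -0.351349    0.34423506]
```

View pics/ov6.png

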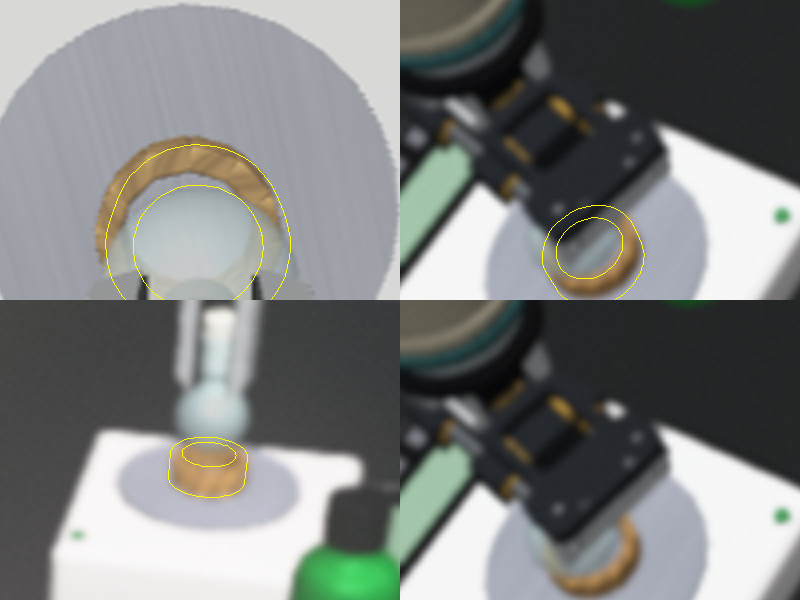

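The ring appears about 1 mm to -x and 2 mm to +y of my estimate in the wrist crop, where its top edge is at row 137 against a predicted 145. I'll shift slightly and lower gently.

step_arm --deltas '[{"travel": [-0.0005, 0.0013, -0.001], "twist": 0, "claw": 0.012}, {"travel": [-0.0005, 0.0013, -0.003], "twist": 0, "claw": 0.012}, {"travel": [-0.0005, 0.0013, -0.005], "twist": 0, "claw": 0.012}, {"travel": [-0.0005, 0.0013, -0.007], "twist": 0, "claw": 0.012}, {"travel": [-0.0005, 0.0013, -0.0085], "twist": 0, "claw": 0.012}, {"travel": [-0.0005, 0.0013, -0.01], "twist": 0, "claw": 0.012}, {"travel": [-0.0005, 0.0013, -0.01], "twist": 0, "claw": 0.012}]'

```text
time: 18.95
eef_pos: [0.4912, -0.3511, 0.3376]
tcp_rot: [2.222, 2.217, 0.01]
wrist_force: [-2.9, 2.0, 11.1]
width: 0.0236
```

Contact came 4 mm early with the tool pushed toward -x,+y, which agrees with the camera offset. I'll ease up, shift that way and lower again.

step_arm --deltas '[{"travel": [0, 0, 0.003], "twist": 0, "claw": 0.012}, {"travel": [-0.001, 0.001, 0.003], "twist": 0, "claw": 0.012}, {"travel": [-0.002, 0.002, 0.003], "twist": 0, "claw": 0.012}, {"travel": [-0.002, 0.002, 0.003], "twist": 0, "claw": 0.012}, {"travel": [-0.002, 0.002, 0.001], "twist": 0, "claw": 0.012}, {"travel": [-0.002, 0.002, -0.0005], "twist": 0, "claw": 0.012}, {"travel": [-0.002, 0.002, -0.0015], "twist": 0, "claw": 0.012}, {"travel": [-0.002, 0.002, -0.002], "twist": 0, "claw": 0.012}]'

```text
time: 19.62
eef_pos: [0.4892, -0.3491, 0.3358]
tcp_rot: [2.222, 2.217, 0.01]
wrist_force: [-1.2, 1.4, 7.4]
width: 0.0236
```

step_arm --deltas '[{"travel": [0, 0, 0.002], "twist": 0, "claw": 0.012}, {"travel": [-0.001, 0.0015, 0.002], "twist": 0, "claw": 0.012}, {"travel": [-0.001, 0.0015, 0.002], "twist": 0, "claw": 0.012}, {"travel": [-0.001, 0.0015, 0], "twist": 0, "claw": 0.012}, {"travel": [-0.001, 0.0015, -0.0015], "twist": 0, "claw": 0.012}, {"travel": [-0.001, 0.0015, -0.002], "twist": 0, "claw": 0.012}, {"travel": [-0.001, 0.0015, -0.002], "twist": 0, "claw": 0.012}]'

```text
time: 20.2
eef_pos: [0.4882, -0.3476, 0.3343]
tcp_rot: [2.222, 2.217, 0.011]
wrist_force: [-1.4, 1.1, 4.8]
width: 0.0237
```

It's now within 1 mm of the seated height. Releasing slowly.

step_arm --deltas '[{"travel": [0, 0, 0], "twist": 0, "claw": 0.022}, {"travel": [0, 0, 0], "twist": 0, "claw": 0.025}, {"travel": [0, 0, 0], "twist": 0, "claw": 0.027}, {"travel": [0, 0, 0], "twist": 0, "claw": 0.03}, {"travel": [0, 0, 0], "twist": 0, "claw": 0.04}, {"travel": [0, 0, 0], "twist": 0, "claw": 0.055}, {"travel": [0, 0, 0], "twist": 0, "claw": 0.065}, {"travel": [0, 0, 0], "twist": 0, "claw": 0.065}, {"travel": [0, 0, 0.01], "twist": 0, "claw": 0.065}, {"travel": [0, 0, 0.03], "twist": 0, "claw": 0.065}, {"travel": [0, 0, 0.06], "twist": 0, "claw": 0.07}, {"travel": [0, 0, 0.09], "twist": 0, "claw": 0.08}]'

```text
time: 21.2
eef_pos: [0.4879, -0.3474, 0.4254]
tcp_rot: [2.223, 2.218, 0.01]
wrist_force: [-0.3, -0.6, -1.1]
width: 0.0735
```

step_arm --deltas '[{"travel": [0.002, 0.02, 0.015], "twist": 0, "claw": 0.08}, {"travel": [0.004, 0.05, 0.02], "twist": 0, "claw": 0.08}, {"travel": [0.006, 0.08, 0.02], "twist": 0, "claw": 0.08}, {"travel": [0.008, 0.1, 0.02], "twist": 0, "claw": 0.08}, {"travel": [0.008, 0.105, 0.02], "twist": 0, "claw": 0.08}, {"travel": [0.008, 0.105, 0.02], "twist": 0, "claw": 0.08}]'

```text
time: 21.7
eef_pos: [0.4963, -0.241, 0.4462]
tcp_rot: [2.219, 2.221, 0.011]
wrist_force: [0.2, -0.1, 1.1]
width: 0.0801
```

Run:
```python
from h import *
print(env.sense()['eef_pos'])
I=cam('side');S=cam('scene')
m=[(.4905,-.349,.027,.0761,.096),(.4905,-.349,.012,.175,.187)]
i=ov(I,m,4);s=ov(S,m,4)
i2=cv2.resize(ov(I,[(.5455,.3355,.028,.148,.176),(.3945,.3475,.019,.176,.204)],2)[350:750,200:733],(400,300))
cv2.imwrite('pics/ov7.png',np.vstack([np.hstack([f(ov(S,[],4),95,220,4),f(s,95,220,4)]),np.hstack([f(i,275,80,4),i2])]))
```

```text
[ 0.49626382 -0.24102107  0.44622941]
```

View pics/ov7.png

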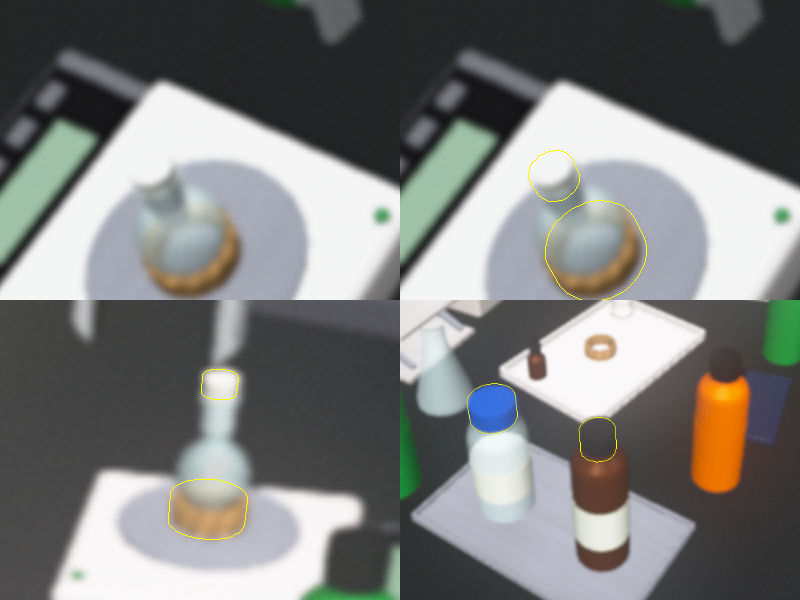

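The flask sits in the ring and both bottles stand fine. I want a better check of its uprightness, so I'll save a wrist view from here and then take one from the +x side.

Run:
```python
from h import *
import pickle
pickle.dump(cam('wrist'),open('WA.pkl','wb'))
```

step_arm --deltas '[{"travel": [0.01, 0, 0], "twist": -0.12, "claw": 0.08}, {"travel": [0.03, 0, 0], "twist": -0.24, "claw": 0.08}, {"travel": [0.05, -0.01, 0], "twist": -0.36, "claw": 0.08}, {"travel": [0.07, -0.02, 0], "twist": -0.48, "claw": 0.08}, {"travel": [0.09, -0.035, 0], "twist": -0.6, "claw": 0.08}, {"travel": [0.1, -0.05, 0], "twist": -0.72, "claw": 0.08}, {"travel": [0.104, -0.065, 0], "twist": -0.84, "claw": 0.08}, {"travel": [0.104, -0.08, 0], "twist": -0.96, "claw": 0.08}, {"travel": [0.104, -0.095, 0], "twist": -1.08, "claw": 0.08}, {"travel": [0.104, -0.105, 0], "twist": -1.2, "claw": 0.08}, {"travel": [0.104, -0.109, 0], "twist": -1.32, "claw": 0.08}, {"travel": [0.104, -0.109, 0], "twist": -1.44, "claw": 0.08}]'

```text
time: 22.85
eef_pos: [0.5982, -0.3569, 0.4452]
tcp_rot: [3.129, 0.182, 0.002]
wrist_force: [-0.2, 0.7, -0.5]
width: 0.0802
```

step_arm --deltas '[{"travel": [0, 0, 0], "twist": -0.1, "claw": 0.08}, {"travel": [0, 0, 0], "twist": -0.13, "claw": 0.08}, {"travel": [0, 0, 0], "twist": -0.13, "claw": 0.08}]'

```text
time: 23.1
eef_pos: [0.5975, -0.3589, 0.4447]
tcp_rot: [3.133, -0.027, -0.001]
wrist_force: [0.3, -0.2, -0.8]
width: 0.0798
```

Run:
```python
from h import *
import pickle
print(env.sense()['eef_pos'],env.sense()['tcp_rot'])
B=cam('wrist');pickle.dump(B,open('WB.pkl','wb'));A=pickle.load(open('WA.pkl','rb'))
m=[(.4905,-.35,.027,.0959,.096),(.4905,-.35,.012,.175,.187),(.4905,-.35,.011,.150,.151)]
print(proj(A,(.49,-.35,.14)),proj(B,(.49,-.35,.14)))
r=[]
for c in(A,B):
    u,v=proj(c,(.4905,-.35,.13)).astype(int); k=4
    x=max(0,min(512-100,u-50));y=max(0,min(384-75,v-40));print(x,y)
    r.append(np.vstack([f(ov(c,[],k),x,y,k),f(ov(c,m,k),x,y,k)]))
cv2.imwrite('pics/ov8.png',np.hstack(r))
```

```text
[ 0.59748379 -0.35891685  0.44473095] [ 3.13256978e+00 -2.71329854e-02 -1.00589376e-03]
[250.29199758 282.26604975] [247.93449459 282.91032718]
200 237
198 237
```

View pics/ov8.png

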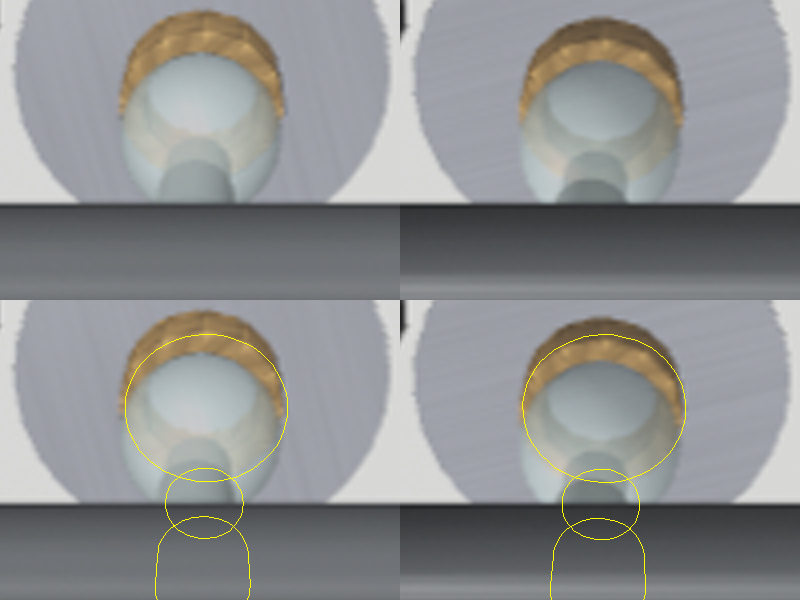

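The bulb is centred in the ring in both views and the neck is within about 1.5° of upright. Now the slim bottle back.

step_arm --deltas '[{"travel": [-0.003, 0.012, 0], "twist": 0.12, "claw": 0.08}, {"travel": [-0.01, 0.036, 0], "twist": 0.24, "claw": 0.08}, {"travel": [-0.02, 0.07, 0], "twist": 0.36, "claw": 0.08}, {"travel": [-0.03, 0.105, 0], "twist": 0.48, "claw": 0.08}, {"travel": [-0.04, 0.14, 0], "twist": 0.6, "claw": 0.08}, {"travel": [-0.05, 0.175, 0], "twist": 0.72, "claw": 0.08}, {"travel": [-0.06, 0.21, 0], "twist": 0.84, "claw": 0.08}, {"travel": [-0.07, 0.245, 0], "twist": 0.96, "claw": 0.08}, {"travel": [-0.08, 0.28, 0], "twist": 1.08, "claw": 0.08}, {"travel": [-0.09, 0.315, 0], "twist": 1.2, "claw": 0.08}, {"travel": [-0.1, 0.35, 0], "twist": 1.32, "claw": 0.08}, {"travel": [-0.11, 0.385, 0], "twist": 1.44, "claw": 0.08}]'

```text
time: 24.15
eef_pos: [0.4871, 0.0273, 0.4452]
tcp_rot: [2.366, 2.056, 0.009]
wrist_force: [1.5, -0.2, 0.5]
width: 0.0797
```

step_arm --deltas '[{"travel": [-0.01, 0.035, 0], "twist": 0.07, "claw": 0.08}, {"travel": [-0.02, 0.07, 0], "twist": 0.1, "claw": 0.08}, {"travel": [-0.03, 0.105, 0], "twist": 0.1, "claw": 0.08}, {"travel": [-0.04, 0.14, 0], "twist": 0.1, "claw": 0.08}, {"travel": [-0.05, 0.175, 0], "twist": 0.1, "claw": 0.08}, {"travel": [-0.06, 0.21, 0], "twist": 0.1, "claw": 0.08}, {"travel": [-0.07, 0.245, 0], "twist": 0.1, "claw": 0.08}, {"travel": [-0.078, 0.28, 0], "twist": 0.1, "claw": 0.08}, {"travel": [-0.083, 0.3, 0], "twist": 0.1, "claw": 0.08}, {"travel": [-0.084, 0.31, 0], "twist": 0.1, "claw": 0.08}, {"travel": [-0.084, 0.31, 0], "twist": 0.1, "claw": 0.08}]'

```text
time: 25.07
eef_pos: [0.403, 0.339, 0.4451]
tcp_rot: [2.256, 2.176, 0.011]
wrist_force: [0.1, 0.1, 0.6]
width: 0.0799
```

step_arm --deltas '[{"travel": [-0.005, 0.005, 0], "twist": 0.03, "claw": 0.08}, {"travel": [-0.0086, 0.0082, -0.01], "twist": 0.03, "claw": 0.08}, {"travel": [-0.0086, 0.0082, -0.03], "twist": 0.03, "claw": 0.08}, {"travel": [-0.0086, 0.0082, -0.052], "twist": 0.03, "claw": 0.08}, {"travel": [-0.0086, 0.0082, -0.068], "twist": 0.03, "claw": 0.08}, {"travel": [-0.0086, 0.0082, -0.073], "twist": 0.03, "claw": 0.08}, {"travel": [-0.0086, 0.0082, -0.073], "twist": 0.03, "claw": 0.07}, {"travel": [-0.0086, 0.0082, -0.073], "twist": 0.03, "claw": 0.06}]' --grip_force 25

```text
time: 25.73
eef_pos: [0.3951, 0.3465, 0.3727]
tcp_rot: [2.225, 2.208, 0.012]
wrist_force: [-0.1, -0.9, 0.1]
width: 0.0699
```

step_arm --deltas '[{"travel": [-0.0007, 0.0007, -0.0006], "twist": 0, "claw": 0.055}, {"travel": [-0.0007, 0.0007, -0.0006], "twist": 0, "claw": 0.048}, {"travel": [-0.0007, 0.0007, -0.0006], "twist": 0, "claw": 0.044}, {"travel": [-0.0007, 0.0007, -0.0006], "twist": 0, "claw": 0.041}, {"travel": [-0.0007, 0.0007, -0.0006], "twist": 0, "claw": 0.039}, {"travel": [-0.0007, 0.0007, -0.0006], "twist": 0, "claw": 0.037}, {"travel": [-0.0007, 0.0007, -0.0006], "twist": 0, "claw": 0.03}, {"travel": [-0.0007, 0.0007, -0.0006], "twist": 0, "claw": 0.025}, {"travel": [-0.0007, 0.0007, -0.0006], "twist": 0, "claw": 0.025}, {"travel": [-0.0007, 0.0007, -0.0006], "twist": 0, "claw": 0.025}]'

```text
time: 26.57
eef_pos: [0.3942, 0.3473, 0.3723]
tcp_rot: [2.225, 2.209, 0.012]
wrist_force: [-2.7, 0.4, 4.5]
width: 0.0377
```

step_arm --deltas '[{"travel": [0, 0, 0.003], "twist": 0, "claw": 0.025}, {"travel": [0, 0, 0.01], "twist": 0, "claw": 0.025}, {"travel": [0, 0, 0.02], "twist": 0, "claw": 0.025}, {"travel": [0.002, -0.003, 0.032], "twist": 0, "claw": 0.025}, {"travel": [0.006, -0.012, 0.04], "twist": 0, "claw": 0.025}, {"travel": [0.014, -0.028, 0.045], "twist": 0, "claw": 0.025}, {"travel": [0.025, -0.049, 0.045], "twist": 0, "claw": 0.025}, {"travel": [0.037, -0.072, 0.045], "twist": 0, "claw": 0.025}, {"travel": [0.05, -0.097, 0.045], "twist": 0, "claw": 0.025}, {"travel": [0.062, -0.122, 0.045], "twist": 0, "claw": 0.025}, {"travel": [0.074, -0.147, 0.045], "twist": 0, "claw": 0.025}, {"travel": [0.085, -0.172, 0.045], "twist": 0, "claw": 0.025}]'

```text
time: 27.57
eef_pos: [0.4799, 0.173, 0.4178]
tcp_rot: [2.225, 2.207, 0.012]
wrist_force: [0.7, 0.6, -4.6]
width: 0.0377
```

step_arm --deltas '[{"travel": [0.009, -0.026, 0], "twist": 0, "claw": 0.025}, {"travel": [0.017, -0.053, 0], "twist": 0, "claw": 0.025}, {"travel": [0.025, -0.08, 0], "twist": 0, "claw": 0.025}, {"travel": [0.033, -0.107, 0], "twist": 0, "claw": 0.025}, {"travel": [0.04, -0.133, 0], "twist": 0, "claw": 0.025}, {"travel": [0.046, -0.157, 0], "twist": 0, "claw": 0.025}, {"travel": [0.05, -0.178, 0], "twist": 0, "claw": 0.025}, {"travel": [0.053, -0.194, 0], "twist": 0, "claw": 0.025}, {"travel": [0.0545, -0.205, 0], "twist": 0, "claw": 0.025}, {"travel": [0.055, -0.211, 0], "twist": 0, "claw": 0.025}, {"travel": [0.055, -0.213, 0], "twist": 0, "claw": 0.025}, {"travel": [0.055, -0.213, 0], "twist": 0, "claw": 0.025}]'

```text
time: 28.57
eef_pos: [0.5347, -0.0398, 0.4179]
tcp_rot: [2.225, 2.208, 0.013]
wrist_force: [0.3, -0.1, -3.2]
width: 0.0373
```

step_arm --deltas '[{"travel": [-0.0009, 0.0009, -0.004], "twist": 0, "claw": 0.025}, {"travel": [-0.0009, 0.0009, -0.014], "twist": 0, "claw": 0.025}, {"travel": [-0.0009, 0.0009, -0.025], "twist": 0, "claw": 0.025}, {"travel": [-0.0009, 0.0009, -0.034], "twist": 0, "claw": 0.025}, {"travel": [-0.0009, 0.0009, -0.039], "twist": 0, "claw": 0.025}, {"travel": [-0.0009, 0.0009, -0.042], "twist": 0, "claw": 0.025}, {"travel": [-0.0009, 0.0009, -0.042], "twist": 0, "claw": 0.025}, {"travel": [-0.0009, 0.0009, -0.042], "twist": 0, "claw": 0.025}]'

```text
time: 29.23
eef_pos: [0.5339, -0.0388, 0.3759]
tcp_rot: [2.225, 2.208, 0.013]
wrist_force: [0.2, -0.2, -3.4]
width: 0.0378
```

step_arm --deltas '[{"travel": [0, 0, -0.0015], "twist": 0, "claw": 0.025}, {"travel": [0, 0, -0.003], "twist": 0, "claw": 0.025}, {"travel": [0, 0, -0.0045], "twist": 0, "claw": 0.025}, {"travel": [0, 0, -0.0048], "twist": 0, "claw": 0.025}, {"travel": [0, 0, -0.0048], "twist": 0, "claw": 0.025}]'

```text
time: 29.65
eef_pos: [0.5342, -0.0388, 0.3723]
tcp_rot: [2.224, 2.207, 0.015]
wrist_force: [-0.9, -0.0, 5.1]
width: 0.0379
```

Slim is seated at its home pose within 0.5 mm. Releasing, then back to the wide bottle.

step_arm --deltas '[{"travel": [0, 0, 0], "twist": 0, "claw": 0.037}, {"travel": [0, 0, 0], "twist": 0, "claw": 0.042}, {"travel": [0, 0, 0], "twist": 0, "claw": 0.055}, {"travel": [0, 0, 0], "twist": 0, "claw": 0.07}, {"travel": [0, 0, 0], "twist": 0, "claw": 0.085}, {"travel": [0, 0, 0.005], "twist": 0, "claw": 0.094}, {"travel": [0, 0, 0.025], "twist": 0, "claw": 0.094}, {"travel": [0, 0, 0.05], "twist": 0, "claw": 0.094}, {"travel": [0, 0.012, 0.065], "twist": 0, "claw": 0.094}, {"travel": [0.001, 0.04, 0.065], "twist": 0, "claw": 0.094}, {"travel": [0.002, 0.075, 0.065], "twist": 0, "claw": 0.094}, {"travel": [0.003, 0.11, 0.065], "twist": 0, "claw": 0.094}]'

```text
time: 30.65
eef_pos: [0.5373, 0.0716, 0.4383]
tcp_rot: [2.226, 2.203, 0.017]
wrist_force: [0.3, -0.2, 0.4]
width: 0.0941
```

step_arm --deltas '[{"travel": [0.001, 0.035, 0], "twist": 0, "claw": 0.094}, {"travel": [0.002, 0.07, 0], "twist": 0, "claw": 0.094}, {"travel": [0.003, 0.105, 0], "twist": 0, "claw": 0.094}, {"travel": [0.004, 0.14, 0], "twist": 0, "claw": 0.094}, {"travel": [0.005, 0.175, 0], "twist": 0, "claw": 0.094}, {"travel": [0.006, 0.21, 0], "twist": 0, "claw": 0.094}, {"travel": [0.007, 0.24, 0], "twist": 0, "claw": 0.094}, {"travel": [0.008, 0.257, 0], "twist": 0, "claw": 0.094}, {"travel": [0.008, 0.263, 0], "twist": 0, "claw": 0.094}, {"travel": [0.008, 0.264, 0], "twist": 0, "claw": 0.094}, {"travel": [0.008, 0.264, 0], "twist": 0, "claw": 0.094}]'

```text
time: 31.57
eef_pos: [0.5455, 0.3346, 0.4383]
tcp_rot: [2.226, 2.202, 0.015]
wrist_force: [-0.1, -1.4, 0.7]
width: 0.0939
```

step_arm --deltas '[{"travel": [0, 0.0009, -0.012], "twist": 0.01, "claw": 0.094}, {"travel": [0, 0.0009, -0.035], "twist": 0.01, "claw": 0.094}, {"travel": [0, 0.0009, -0.06], "twist": 0.01, "claw": 0.094}, {"travel": [0, 0.0009, -0.083], "twist": 0.01, "claw": 0.094}, {"travel": [0, 0.0009, -0.093], "twist": 0.01, "claw": 0.094}, {"travel": [0, 0.0009, -0.0953], "twist": 0.01, "claw": 0.094}, {"travel": [0, 0.0009, -0.0953], "twist": 0.01, "claw": 0.085}, {"travel": [0, 0.0009, -0.0953], "twist": 0.01, "claw": 0.075}]'

```text
time: 32.23
eef_pos: [0.5462, 0.3351, 0.3444]
tcp_rot: [2.216, 2.211, 0.018]
wrist_force: [-0.8, -0.2, -0.8]
width: 0.0835
```

step_arm --deltas '[{"travel": [0, 0, 0], "twist": 0, "claw": 0.068}, {"travel": [0, 0, 0], "twist": 0, "claw": 0.063}, {"travel": [0, 0, 0], "twist": 0, "claw": 0.06}, {"travel": [0, 0, 0], "twist": 0, "claw": 0.058}, {"travel": [0, 0, 0], "twist": 0, "claw": 0.056}, {"travel": [0, 0, 0], "twist": 0, "claw": 0.05}, {"travel": [0, 0, 0], "twist": 0, "claw": 0.04}, {"travel": [0, 0, 0], "twist": 0, "claw": 0.04}, {"travel": [0, 0, 0], "twist": 0, "claw": 0.04}]'

```text
time: 32.98
eef_pos: [0.5458, 0.3354, 0.3447]
tcp_rot: [2.216, 2.212, 0.018]
wrist_force: [-3.4, 0.6, 5.6]
width: 0.0559
```

step_arm --deltas '[{"travel": [0, 0, 0.003], "twist": 0, "claw": 0.04}, {"travel": [0, 0, 0.01], "twist": 0, "claw": 0.04}, {"travel": [0, 0, 0.02], "twist": 0, "claw": 0.04}, {"travel": [0, -0.004, 0.032], "twist": 0, "claw": 0.04}, {"travel": [0, -0.014, 0.04], "twist": 0, "claw": 0.04}, {"travel": [0.001, -0.03, 0.045], "twist": 0, "claw": 0.04}, {"travel": [0.002, -0.052, 0.045], "twist": 0, "claw": 0.04}, {"travel": [0.003, -0.077, 0.045], "twist": 0, "claw": 0.04}, {"travel": [0.004, -0.103, 0.045], "twist": 0, "claw": 0.04}, {"travel": [0.005, -0.129, 0.045], "twist": 0, "claw": 0.04}, {"travel": [0.006, -0.155, 0.045], "twist": 0, "claw": 0.04}, {"travel": [0.007, -0.18, 0.045], "twist": 0, "claw": 0.04}]'

```text
time: 33.98
eef_pos: [0.5526, 0.1517, 0.3903]
tcp_rot: [2.218, 2.209, 0.017]
wrist_force: [0.4, -1.0, -4.2]
width: 0.0562
```

step_arm --deltas '[{"travel": [0.001, -0.024, 0], "twist": 0, "claw": 0.04}, {"travel": [0.002, -0.046, 0], "twist": 0, "claw": 0.04}, {"travel": [0.003, -0.065, 0], "twist": 0, "claw": 0.04}, {"travel": [0.003, -0.079, 0], "twist": 0, "claw": 0.04}, {"travel": [0.003, -0.088, 0], "twist": 0, "claw": 0.04}, {"travel": [0.003, -0.092, 0], "twist": 0, "claw": 0.04}, {"travel": [0.003, -0.092, 0], "twist": 0, "claw": 0.04}, {"travel": [0.003, -0.092, 0], "twist": 0, "claw": 0.04}]'

```text
time: 34.65
eef_pos: [0.5555, 0.0606, 0.3904]
tcp_rot: [2.217, 2.21, 0.018]
wrist_force: [0.1, 0.4, -3.3]
width: 0.056
```

step_arm --deltas '[{"travel": [0.0006, 0.0023, -0.004], "twist": 0, "claw": 0.04}, {"travel": [0.0006, 0.0023, -0.014], "twist": 0, "claw": 0.04}, {"travel": [0.0006, 0.0023, -0.025], "twist": 0, "claw": 0.04}, {"travel": [0.0006, 0.0023, -0.034], "twist": 0, "claw": 0.04}, {"travel": [0.0006, 0.0023, -0.039], "twist": 0, "claw": 0.04}, {"travel": [0.0006, 0.0023, -0.042], "twist": 0, "claw": 0.04}, {"travel": [0.0006, 0.0023, -0.042], "twist": 0, "claw": 0.04}, {"travel": [0.0006, 0.0023, -0.042], "twist": 0, "claw": 0.04}]'

```text
time: 35.32
eef_pos: [0.5562, 0.063, 0.3483]
tcp_rot: [2.217, 2.21, 0.018]
wrist_force: [1.0, -0.0, -2.5]
width: 0.056
```

step_arm --deltas '[{"travel": [0, 0, -0.0015], "twist": 0, "claw": 0.04}, {"travel": [0, 0, -0.003], "twist": 0, "claw": 0.04}, {"travel": [0, 0, -0.0042], "twist": 0, "claw": 0.04}, {"travel": [0, 0, -0.0046], "twist": 0, "claw": 0.04}, {"travel": [0, 0, -0.0046], "twist": 0, "claw": 0.04}]'

```text
time: 35.73
eef_pos: [0.5564, 0.063, 0.3446]
tcp_rot: [2.217, 2.21, 0.02]
wrist_force: [-1.7, -0.4, 3.5]
width: 0.056
```

step_arm --deltas '[{"travel": [0, 0, 0], "twist": 0, "claw": 0.055}, {"travel": [0, 0, 0], "twist": 0, "claw": 0.06}, {"travel": [0, 0, 0], "twist": 0, "claw": 0.07}, {"travel": [0, 0, 0], "twist": 0, "claw": 0.08}, {"travel": [0, 0, 0], "twist": 0, "claw": 0.094}, {"travel": [0, 0, 0], "twist": 0, "claw": 0.094}, {"travel": [0, 0, 0.01], "twist": 0, "claw": 0.094}, {"travel": [0, 0, 0.03], "twist": 0, "claw": 0.094}, {"travel": [0, 0, 0.055], "twist": 0, "claw": 0.094}, {"travel": [0, 0, 0.08], "twist": 0, "claw": 0.094}, {"travel": [0, 0, 0.09], "twist": 0, "claw": 0.094}, {"travel": [0, 0, 0.09], "twist": 0, "claw": 0.094}]'

```text
time: 36.73
eef_pos: [0.5571, 0.0631, 0.4375]
tcp_rot: [2.214, 2.207, 0.027]
wrist_force: [0.0, -0.2, 0.8]
width: 0.0943
```

step_arm --deltas '[{"travel": [0.02, -0.014, 0], "twist": 0, "claw": 0.094}, {"travel": [0.05, -0.034, -0.01], "twist": 0, "claw": 0.094}, {"travel": [0.08, -0.055, -0.02], "twist": 0, "claw": 0.094}, {"travel": [0.093, -0.063, -0.03], "twist": 0, "claw": 0.094}, {"travel": [0.093, -0.063, -0.03], "twist": 0, "claw": 0.094}, {"travel": [0.093, -0.063, -0.03], "twist": 0, "claw": 0.094}]'

```text
time: 37.23
eef_pos: [0.6496, -0.0003, 0.4051]
tcp_rot: [2.218, 2.208, 0.022]
wrist_force: [-0.1, 0.5, 0.4]
width: 0.0938
```

Run:
```python
from h import *
import pickle
print(env.sense()['eef_pos'])
D0=pickle.load(open('D0.pkl','rb'));D={n:cam(n) for n in('scene','side','wrist')}
def bb(c,roi,lo,hi):
    x,y,w,h=roi;hsv=cv2.cvtColor(c['pixels'],cv2.COLOR_RGB2HSV)[y:y+h,x:x+w];m=cv2.inRange(hsv,lo,hi)
    k,l,st,ce=cv2.connectedComponentsWithStats(m);i=1+np.argmax(st[1:,4]);return st[i],ce[i]+[x,y]
for n,roi in(('side',(215,155,40,30)),('wrist',(80,80,120,110))):
    for q in(D0,D): print('blue',n,bb(q[n],roi,(100,170,60),(128,255,255)))
# image registration of bottle patches between start and now
for n,r in(('side',(245,130,45,90)),('side',(215,160,40,80)),('scene',(226,172,34,70)),('wrist',(95,95,75,80)),('wrist',(95,185,100,60))):
    x,y,w,h=r;g=lambda q:cv2.cvtColor(q[n]['pixels'],cv2.COLOR_RGB2GRAY).astype(np.float32)[y:y+h,x:x+w]
    print(n,r,cv2.phaseCorrelate(g(D0),g(D),cv2.createHanningWindow((w,h),cv2.CV_32F)))
f1=lambda c,x,y:f(ov(c,[],3),x,y)
cv2.imwrite('pics/fin.png',np.vstack([np.hstack([cv2.resize(ov(D['scene'],[],1),(400,300)),cv2.resize(ov(D['side'],[],1),(400,300))]),np.hstack([f1(D0['side'],170,120),f1(D['side'],170,120)])]))
```

```text
[ 6.49604782e-01 -2.71558197e-04  4.05119622e-01]
blue side (array([  8,   7,  22,  15, 236], dtype=int32), array([233.72033898, 168.62288136]))
blue side (array([  7,   7,  23,  14, 233], dtype=int32), array([233.34334764, 168.57939914]))
blue wrist (array([  11,   16,   76,   78, 4558], dtype=int32), array([128.62373848, 134.33282141]))
blue wrist (array([   7,   19,   78,   77, 4517], dtype=int32), array([124.42063316, 136.94885986]))
side (245, 130, 45, 90) ((-0.6043470229424379, -0.5111269528766371), 0.8487638744307153)
side (215, 160, 40, 80) ((-0.18105534180385874, -0.17577678462001955), 0.9692955106496811)
scene (226, 172, 34, 70) ((0.5545358684716142, 0.4240689800118247), 1.0919582534719396)
wrist (95, 95, 75, 80) ((-3.874879313884634, 2.3051408231723585), 0.5486641998291015)
wrist (95, 185, 100, 60) ((-1.8041575780015506, 0.9872277404983727), 0.547466256459554)
```

View pics/fin.png

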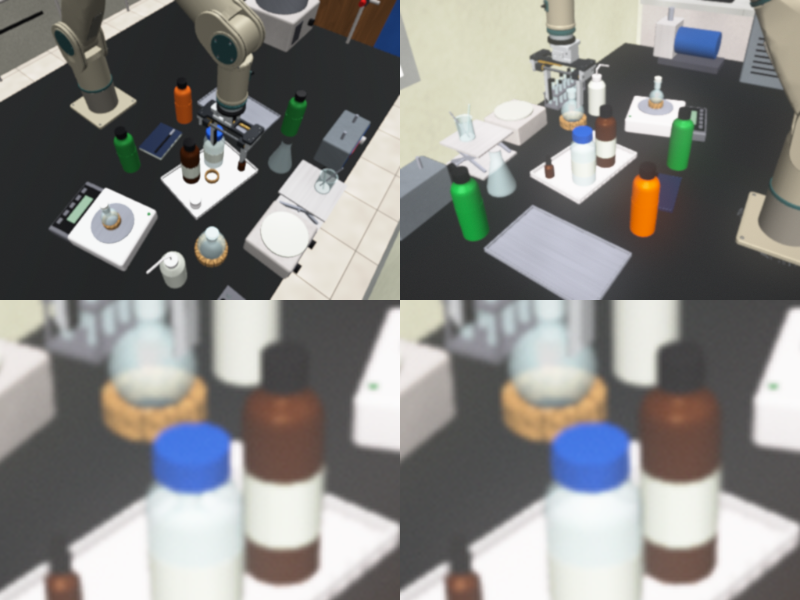

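The final picture shows both bottles back in the white tray, the flask upright on the balance, the steel tray empty and the bystanders unmoved. In the fixed cameras the bottles are within about 2 mm of their start. Handing in.

```bash
python3 -c "
from bench import env
print(env.hand_in())"
```

```text
the job is handed in; nothing more can be done
None
```

I moved both bottles to the steel side tray and set the stoppered flask in the cork ring on the balance. I then put the slim and wide bottles back in the white tray, released everything and handed the job in at about 37 s on the robot's clock.

**Last checks**
- **Bottles:** comparing start and end pictures from the fixed cameras, the wide bottle is about 0.5 mm from its start and the slim one about 1.5–2 mm, mostly in +x.
- **Flask:** its bulb is centred in the ring from two wrist views, with the neck within about 1.5° of upright.
- **Everything else:** the steel tray is empty, the bystanders look unmoved, and the gripper is clear of everything.

**What disagreed**
- **Shift in the wrist camera:** it showed the bottles moved 2–4 pixels. I put that down to a small tilt of the arm (about 0.02 rad), because the fixed cameras do not show it.
- **Balance ring:** the cameras disagreed on its position by 2–3 mm. The flask first touched it off-centre at about 11 N, so I shifted it in two small steps before letting go.
- **Flask grip:** the gripper closed to 23.7 mm where the neck is 22 mm, so the pads were probably on the stopper rather than the neck. The flask hung upright, so I left it.
- **Refused call:** the first move call was refused for missing fields; nothing moved.

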